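Bed the tiles of a mosaic board with a hand roller and start the timer

TASK

Take the hand roller from its steel rest and roll it along the tile board from the blue tile to the far end, with its drum across the strip, leaning on it steadily with about 15 newtons (tiles crack above 40) so that all four tiles sink fully home in their adhesive bed. Stand the roller back upright on the two rails of its rest and let go, then start the adhesive's setting time by holding a fingertip on the timer's orange key with about 10 newtons (never above 40) for half a second. Do not press the tiles with the fingers, and leave the other kitchen things where they are.

Things in the scene. Friction and masses are not known exactly. Their poses are not given: they have to be found in the camera images.
- roller_grip (a point): Centre of the grip of the loose hand roller (about 0.5 kg): a pale wooden bar with flat sides, 28 mm wide along the roller's x, 118 mm long along its y, 32 mm high (top 16 mm above this point); pinch it across x from above. The drum's underside is 100 mm below this point. z is up.
- roller: The same roller; origin at the middle of the drum's underside, x the way it rolls, y along the drum. Two aluminium side plates, 6 mm thick, centred 56 mm either side, join the grip to the drum. The plates' feet, 110 mm long along x, lie 14 mm above the drum's underside and stay clear when the drum rolls on the tiles.
- drum_center (a point): Middle of the roller's black rubber drum, on its axle: 50 mm diameter, 100 mm long along the roller's y, turning freely; 75 mm below the grip's centre. Same axes as the roller.
- drum (a joint): Turn of the drum on its axle, rad, free in both directions.
- board: Wooden tile board, 216 x 128 mm, fixed to the table. Origin under its centre, x along the strip of tiles (from the blue tile to the far end), y across it, z up. Four glazed tiles, each 46 mm along x by 100 mm along y, are centred at x = -72 (blue), -24, 24 and 72 mm. The wooden rim round them is 20 mm high. This pose does not show how the bed inside lies.
- board_top (a point): Centre of the board, 24 mm above its underside: about where the tiles' tops are when fully home (4 mm higher before). The bed is uneven: up to 3 mm higher or lower than this and sloping up to 2.3 degrees along the strip, either way, so feel for it. A tile begins to sink under about 8 N, stays where pressed, and stops on rigid wood. Axes as the board.
- tile0 (a joint): How far tile 1 of 4, the blue one, has sunk: 0 standing proud, 0.004 m fully home.
- tile1 (a joint): How far tile 2 of 4, counted from the blue one, has sunk: 0 standing proud, 0.004 m fully home.
- tile2 (a joint): How far tile 3 of 4, counted from the blue one, has sunk: 0 standing proud, 0.004 m fully home.
- tile3 (a joint): How far tile 4 of 4, counted from the blue one, has sunk: 0 standing proud, 0.004 m fully home.
- rest_seat (a point): Centre of the roller's fixed steel rest (130 mm along x, 150 along y), level with the tops of its two rails, 20 mm above the table. The rails run along y, 24 mm wide, centred 46 mm either side. The roller stands with its feet on both rails, its x along the rest's x, drum hanging between them: drum centre 11 mm, grip centre 86 mm above this point. 10 mm play along x.
- rest: The same steel rest: origin under its centre on the table, axes as for its seat.
- key_top (a point): Centre of the top face of the round orange flat key, 38 mm across, on the white kitchen timer (125 x 85 x 30 mm, fixed). It stands 33 mm above the table and faces up; it is stiff (about 5 N per mm) and goes down only 1.5 mm.
- key: The same orange key: origin 3 mm below the middle of its top face.
- cup: Blue glazed cup, 84 mm across, 85 mm high; origin under its centre. Bystander.
- warmer: Red plastic tortilla warmer with its lid clipped on, 216 mm across, 104 mm high; origin under its centre. Bystander.
- scraper: Wooden comal scraper, about 190 mm long, lying; origin on the table. Bystander.
- spoonrest: Steel spoon rest, about 180 mm long, lying; origin under its dish. Bystander.
- saltjar: Amber jar with a wooden cap, 72 mm across, 110 mm high; origin under its centre. Bystander.
Mind the look-alikes: they are no part of the job. What is shaped like the roller but red or turquoise is not meant. Of the things shaped like the part that bears key_top, the white one is meant.

How it is judged:
On the way, in this order (a step that is already met when the one before it is completed fails the run):
1. the drum rolls over tile 1 (the blue one), turning and pressing with more than 6 N (x of drum_center in the frame of board between -0.093 and -0.051 m and y of drum_center in the frame of board between -0.03 and 0.03 m and angle between the x axis of roller and the x axis of board, either way round below 0.35 rad and contact force between roller and board above 6 N and (velocity of joint drum above 0.1 rad/s or velocity of joint drum below -0.1 rad/s)), for 0.1 s.
2. the drum rolls over tile 2, turning and pressing with more than 6 N (x of drum_center in the frame of board between -0.045 and -0.003 m and y of drum_center in the frame of board between -0.03 and 0.03 m and angle between the x axis of roller and the x axis of board, either way round below 0.35 rad and contact force between roller and board above 6 N and (velocity of joint drum above 0.1 rad/s or velocity of joint drum below -0.1 rad/s)), for 0.1 s.
3. the drum rolls over tile 3, turning and pressing with more than 6 N (x of drum_center in the frame of board between 0.003 and 0.045 m and y of drum_center in the frame of board between -0.03 and 0.03 m and angle between the x axis of roller and the x axis of board, either way round below 0.35 rad and contact force between roller and board above 6 N and (velocity of joint drum above 0.1 rad/s or velocity of joint drum below -0.1 rad/s)), for 0.1 s.
4. the drum rolls over tile 4, turning and pressing with more than 6 N (x of drum_center in the frame of board between 0.051 and 0.093 m and y of drum_center in the frame of board between -0.03 and 0.03 m and angle between the x axis of roller and the x axis of board, either way round below 0.35 rad and contact force between roller and board above 6 N and (velocity of joint drum above 0.1 rad/s or velocity of joint drum below -0.1 rad/s)), for 0.1 s.
5. all tiles are home and the roller stands on its rest, released (value of joint each of tile0, tile1, tile2, tile3 above 0.003 m and horizontal distance between drum_center and rest_seat below 0.02 m and angle between the x axis of roller and the x axis of rest, either way round below 0.25 rad and angle between roller_grip's own z axis and vertical below 0.08 rad and z of drum_center in the frame of rest_seat between 0.007 and 0.015 m and linear speed of roller below 0.02 m/s and contact force between the fingers and roller below 0.2 N), for 0.2 s.
6. the timer's key is held down with a fingertip with more than 5 N (contact force between the fingers and key above 5 N), for 0.3 s.
At the end, for the whole second after the job is handed in: All four tiles have sunk at least 3 of their 4 mm, and the roller stands upright (within 0.08 rad), still and released, with its feet on both rails of the rest: within 20 mm of its centre and 0.25 rad of its direction (all of step 5); the robot touches nothing.
It fails at once if the roller presses the board with more than 40 N (contact force between roller and board above 40 N).
It fails at once if the fingers press the tiles or the board (contact force between the fingers and board above 3 N).
It fails at once if the key is pressed with more than 40 N (contact force between anything else and key above 40 N).
It fails at once if a bystander is moved by more than 25 mm (distance of any of cup, warmer, scraper, spoonrest, saltjar from where it was at the start of the episode above 0.025 m).
It also fails if it takes over 72 s, if anything falls off the work surface, if the arm or the gripper's body presses on something with over 40 N, if the wrist force passes 120 N, or if a joint passes its speed limit or range.

ROBOT

A 6-joint arm with a two-finger parallel gripper is mounted at the origin on the work surface. World frame = base frame: x ahead of the robot, y to its left, z up, the work surface at z = 0. Lengths are in m, angles in rad, forces in N, time in s.
With the tool pointing down it reaches from about 0.375 to 0.75 m from the base axis. Payload 9 kg.
Tool frame: the origin (TCP) lies midway between the tips of the shut fingers; the grasp point (between the pads) lies 19 mm behind it; z points along the fingers, y is the line along which they close (so a half turn about z gives the same grasp; the last joint's range is limited). The gripper opens to 85 mm and grips with 20 to 120 N. Pads are 22 mm wide; open, the fingers measure 114 mm over their backs; the gripper's body (76 mm by 85 mm) begins 54 mm behind the grasp point. The pads swing forward as they close: fully open they stand 13 mm farther back than shut.
Start: joints at [1.127, 0.104, 0.097, 1.564, 0, 1.353], TCP at [0.134, 0.585, 0.195] pointing down, gripper open.
Joint ranges: [-2.99, 2.99], [-0.84, 1.86], [-1.1, 1.16], [-1.84, 2.11], [-1.51, 1.56], [-3.14, 3.14]. Speed limits (rad/s): [2.22, 2.22, 2.57, 3.14, 3.14, 3.14].

INTERFACE

Orientations are given as a unit quaternion [w, x, y, z].
In Python, from bench import arm, camera, job gives the robot as it stands.
- The arm moves only by the shell command python3 -m inch 'ROWS' [FORCE]. ROWS is JSON, a list of rows, each a list of 5 numbers: the shift along the tool's x, y, z in mm, then the turn about the tool's z in rad, then the opening, from -1 (shut) to 1 (fully open). In form: [[dx, dy, dz, twist, jaw], ...]. A call has 1 to 12 rows; each row shifts and turns the commanded pose from where the row before left it, along the tool's axes as they then stand; what a row does not reach is not made up. A row lasts 1/12 s, in which the tool goes at most 41.7 mm and 7.16 degrees, less where a joint would pass 70% of its speed; a pose out of reach is approached as far as the arm can. A call is refused whole if a number of a shift passes 41.7 or a number of a turn 0.125, either way. A call with a gripper value outside its range is refused whole. The fingers move at their own pace and stop on an object; FORCE is the grip in N (left out, the last holds). Time passes only in rows, so rows that do not move let the fingers close. It gives the time, the measured TCP pose, the force, the opening and the grip force at its end, in the units of the state.
- arm.state(): the state, without advancing time (a new reading comes with each control period).
- camera(name): name is "side" or "top"; returns a dict with "img" (420x560x3 uint8, red, green, blue), "z_map" (420x560 float32, m along the optical axis (not along the pixel's ray), 0 where there is no reading), "fx", "fy", "cx", "cy" (pixels), "k1" (the pictures are not rectified: a ray, as slopes to the right and down, at radius r is drawn at 1 + k1 r^2 times it, then the intrinsics apply), "R" (3x3) and "t" (3): a world point X has camera coordinates R X + t. Camera axes: x right, y down, z forward; pixel columns grow to the right and rows downward; lengths in m; the calibration is good to about 2 mm. A picture is of the moment at which its call begins.
- job.close_job(): hands the job in; it is judged then, once.
The state is a dict: "t": time; "joint_pos": joint angles; "qd": joint speeds; "joint_efforts": joint torques, N m; "tool_pos": TCP position; "tcp_rot": TCP orientation; "force": force on the tool from outside, world axes, zero at the start; "moment": the same for the moment, N m; "opening": finger opening in m; "finger_force": force on a finger pad.
Only numpy, scipy, OpenCV 4.12 (cv2) and the standard library are available. Lean on these libraries where they do the work, as an engineer would, in place of code of your own. Each camera call takes 0.05 s, during which the arm holds its last target. There are 200 camera calls.

## Working session

There is one attempt and no reset: what is moved stays moved. The work goes in short steps, Python scripts to look and compute and a shell command to move; the robot and the scene stay as the last step left them, time stands still between calls to the robot, and variables do not carry over. Pictures are saved under pics/ and viewed, at most 10 in all, crops included, and the job is handed in when it is done.

```bash
mkdir -p pics; cat > h.py <<'E'
import numpy as np, cv2
from bench import arm, camera, job
def cloud(c):
    h,w=c["z_map"].shape
    u,v=np.meshgrid(np.arange(w),np.arange(h))
    xd=(u-c["cx"])/c["fx"]; yd=(v-c["cy"])/c["fy"]
    x,y=xd.copy(),yd.copy()
    for _ in range(20):
        s=1+c["k1"]*(x*x+y*y); x,y=xd/s,yd/s
    z=c["z_map"]; P=np.stack([x*z,y*z,z],-1)
    return (P-np.array(c["t"]))@np.array(c["R"])
def save(c,name): cv2.imwrite("pics/"+name+".png",c["img"][...,::-1])
E
python3 - <<'E'
from h import *
for n in ["top","side"]:
    c=camera(n); save(c,n+"0"); np.savez("/tmp/"+n,**c)
print(arm.state())
E
```

```text
{'t': 0.1, 'joint_pos': array([ 1.12728527e+00,  1.04639701e-01,  9.65217455e-02,  1.56390012e+00,
       -5.36958118e-05,  1.35307260e+00]), 'qd': array([ 0.00025218,  0.00111844,  0.00254555, -0.00044818, -0.00067846,
       -0.00085623]), 'joint_efforts': array([ 5.76566366e-03, -5.58207393e+01,  5.04719245e+01,  1.30289586e-02,
       -3.30377625e-04, -1.24743002e-05]), 'tool_pos': array([0.13419088, 0.58443694, 0.19448613]), 'tcp_rot': array([-1.72912255e-04,  1.12653976e-01,  9.93634091e-01, -5.86505633e-04]), 'force': array([0.06254562, 1.28060939, 0.51152936]), 'moment': array([0.04568931, 0.03691827, 0.03362243]), 'finger_force': 0.0, 'opening': 0.08505526454986646}
```

View pics/top0.png

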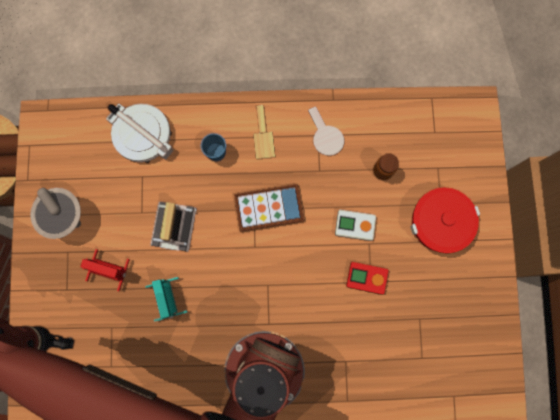

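View pics/side0.png

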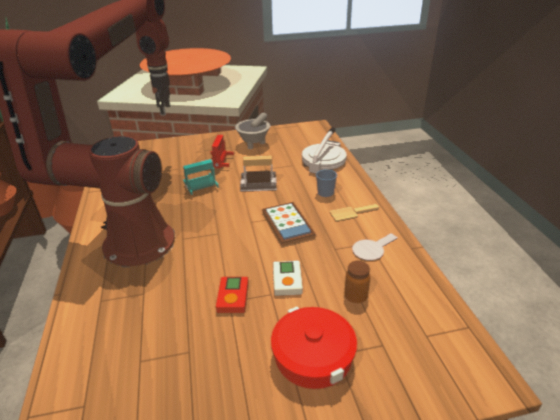

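The top view shows the pale-grip roller on its steel rest at about (170,224), the board at (269,208) with the blue tile at its right end (290,204), and the white timer's orange key at (366,227). The red and turquoise look-alikes are at (105,269) and (165,299). Next I measure.

```bash
python3 - <<'E'
from h import *
c=dict(np.load("/tmp/top.npz")); P=cloud(c); np.set_printoptions(precision=4,suppress=True)
hsv=cv2.cvtColor(c["img"],cv2.COLOR_RGB2HSV)
def roi(u0,u1,v0,v1):
    m=np.zeros(hsv.shape[:2],bool); m[v0:v1,u0:u1]=1; return m
def rep(n,m):
    p=P[m]; r=cv2.minAreaRect((p[:,:2]*1000).astype(np.float32)); print(n,m.sum(),np.median(p,0),"rect",r)
H,S,V=[hsv[...,i] for i in range(3)]
print("table z",np.median(P[roi(300,340,250,300)][:,2]), P[226,174],P[208,269],P[227,366])
z=P[...,2]
rep("grip",roi(145,205,190,260)&(z>.075)&(z<.14))
rep("rest",roi(145,205,195,260)&(z>.012)&(z<.03))
rep("board",roi(225,315,175,240)&(z>.012)&(z<.05))
rep("blue",roi(225,315,175,240)&(z>.012)&(H>95)&(H<118)&(S>90)&(V>70))
rep("key",roi(352,380,214,240)&(H<18)&(S>180)&(z>.025))
rep("timer",roi(330,385,200,250)&(z>.02)&(z<.05))
s=dict(np.load("/tmp/side.npz"));Q=cloud(s);
hs=cv2.cvtColor(s["img"],cv2.COLOR_RGB2HSV);zz=Q[...,2]
def R2(n,u0,u1,v0,v1,f):
    m=np.zeros(zz.shape,bool);m[v0:v1,u0:u1]=1;m&=f;p=Q[m];print("side",n,m.sum(),np.median(p,0),cv2.minAreaRect((p[:,:2]*1000).astype(np.float32)))
R2("grip",235,285,150,195,(zz>.095)&(zz<.14))
R2("board",255,320,195,248,(zz>.018)&(zz<.05))
R2("key",270,305,265,295,(hs[...,0]<18)&(hs[...,1]>190)&(zz>.025))
E
```

```text
table z -0.0001835890812713987 [0.4703 0.2774 0.0511] [ 0.5243 -0.0317  0.0259] [ 0.4518 -0.3482  0.023 ]
grip 376 [0.4763 0.2837 0.12  ] rect ((477.5011901855469, 283.90240478515625), (32.074832916259766, 115.67615509033203), 78.51789855957031)
rest 592 [0.4731 0.2648 0.0197] rect ((462.913330078125, 289.31463623046875), (132.8893585205078, 186.25942993164062), 88.31839752197266)
board 2257 [ 0.5273 -0.031   0.0225] rect ((528.5740356445312, -30.037322998046875), (127.32716369628906, 216.466552734375), 7.7852325439453125)
blue 315 [ 0.5361 -0.1014  0.0245] rect ((537.2892456054688, -101.63287353515625), (91.808837890625, 39.035858154296875), 7.514244079589844)
key 59 [ 0.4545 -0.3442  0.0319] rect ((454.39215087890625, -344.8916931152344), (27.912755966186523, 26.276443481445312), 69.31236267089844)
timer 981 [ 0.4606 -0.3125  0.03  ] rect ((461.6214294433594, -313.0958251953125), (126.81407165527344, 86.96937561035156), 79.363037109375)
side grip 263 [0.4811 0.2761 0.1154] ((481.04205322265625, 283.4976501464844), (35.5597038269043, 117.79942321777344), 81.47015380859375)
side board 1168 [ 0.5311 -0.0451  0.0239] ((532.5687255859375, -33.04643249511719), (130.1279754638672, 222.6103515625), 7.257988452911377)
side key 48 [ 0.458  -0.3445  0.0325] ((456.5730285644531, -346.1424865722656), (27.14531707763672, 24.577547073364258), 78.98087310791016)
```

```bash
python3 - <<'E'
from h import *
c=dict(np.load("/tmp/top.npz"))["img"][175:260,140:320]; s=dict(np.load("/tmp/side.npz"))["img"][140:250,225:330]
a=cv2.resize(c,(800,378),interpolation=2); cv2.imwrite("pics/z1.png",a[...,::-1])
E
```

```text
(no output)
```

View pics/z1.png

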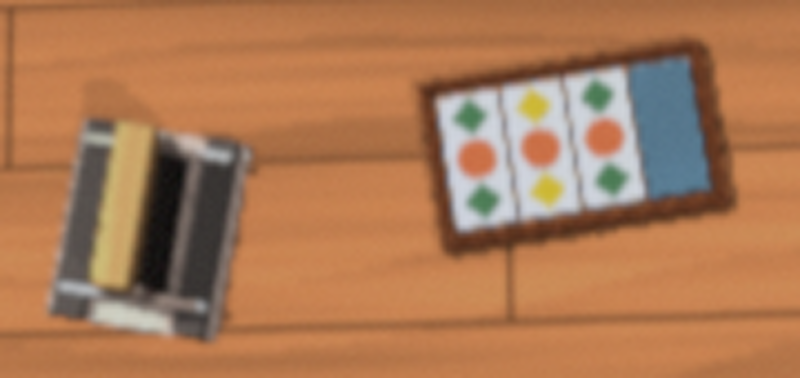

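The crop confirms it: the grip runs from (135,125) to (110,290), parallel to the rest. The blue tile is at the board's right end, so board x points to the image left. The heights also check out: grip top 0.12, tiles about 0.025, key 0.032.

```bash
cat >> h.py <<'E'
from scipy.spatial.transform import Rotation as Ro
def yaw(): # world yaw of tool y, deg
    w,x,y,z=arm.state()["tcp_rot"]; M=Ro.from_quat([x,y,z,w]).as_matrix(); return np.degrees(np.arctan2(M[1,1],M[0,1])),M
def go(p,ya=None):
    s=arm.state(); a,M=yaw(); d=M.T@(np.array(p)-s["tool_pos"])*1000
    print("d mm",d.round(1),"twist",None if ya is None else round(np.radians(a-ya),4),"pos",s["tool_pos"].round(4),"yaw",round(a,2),"F",s["force"].round(1),"M",s["moment"].round(2),"open",s["opening"],"t",s["t"])
E
python3 -m inch '[[-33.6,-18,0,-0.0036,1],[-33.6,-18,0,-0.0036,1],[-33.6,-18,0,-0.0036,1],[-33.6,-18,0,-0.0036,1],[-33.6,-18,0,-0.0036,1],[-33.6,-18,0,-0.0036,1],[-33.6,-18,0,-0.0036,1],[-33.6,-18,0,-0.0036,1],[-33.6,-18,0,-0.0036,1],[-33.6,-18,0,-0.0036,1],[-33.6,-18,0,-0.0036,1],[-33.6,-18,0,-0.0036,1]]' 60
python3 - <<'E'
from h import *
go([.479,.2837,.087],79.5)
E
```

```text
t: 1.1
tool_pos: [0.4858, 0.2894, 0.195]
tcp_rot: [-0.0, 0.091, 0.996, -0.0]
force: [0.6, 1.0, 0.3]
opening: 0.0851
finger_force: 0.0
d mm [  5.7  -6.8 108. ] twist 0.0007 pos [0.4858 0.2894 0.195 ] yaw 79.54 F [0.6 1.  0.3] M [ 0.05 -0.02 -0.03] open 0.08513758986669764 t 1.1
```

```bash
python3 -m inch '[[2,-2,27,0,1],[2,-2,27,0,1],[1.7,-2.8,27,0,1],[0,0,20,0,1],[0,0,7,0,1],[0,0,0,0,0],[0,0,0,0,-1],[0,0,0,0,-1],[0,0,0,0,-1],[0,0,0,0,-1],[0,0,0,0,-1],[0,0,0,0,-1]]' 60
python3 -m inch '[[0,0,0,0,-1],[0,0,0,0,-1]]' 100
python3 - <<'E'
from h import *
c=camera("side"); cv2.imwrite("pics/g.png",cv2.resize(c["img"][130:260,200:330],(600,600))[...,::-1])
go([.479,.2837,.087],79.5)
E
```

```text
t: 2.1
tool_pos: [0.4782, 0.2854, 0.0877]
tcp_rot: [0.0, 0.091, 0.996, 0.0]
force: [0.6, 0.7, 0.4]
opening: 0.0006
finger_force: 0.0
t: 2.27
tool_pos: [0.478, 0.2853, 0.0873]
tcp_rot: [0.0, 0.091, 0.996, 0.0]
force: [-0.4, -0.2, 0.3]
opening: -0.0
finger_force: 0.0
d mm [-1.3 -1.4  0.2] twist 0.0006 pos [0.4779 0.2853 0.0872] yaw 79.54 F [-0.7  0.1 -0.7] M [0.06 0.04 0.01] open -0.00014781023619358252 t 2.3167
```

View pics/g.png

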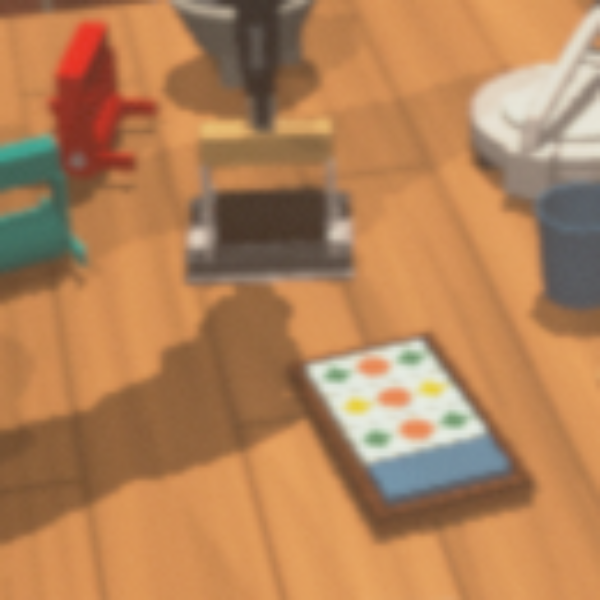

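The fingers shut on nothing. In the side view they stand behind the grip, on the far side from the camera, and the roller is still on its rest. I measure the grip and the fingers again.

```bash
python3 - <<'E'
from h import *
np.set_printoptions(precision=4,suppress=True)
t=camera("top");P=cloud(t);s=camera("side");Q=cloud(s)
for n,c,C,(u0,u1,v0,v1) in [("top",t,P,(140,210,190,260)),("side",s,Q,(235,285,140,200))]:
    h=cv2.cvtColor(c["img"],cv2.COLOR_RGB2HSV); m=np.zeros(h.shape[:2],bool); m[v0:v1,u0:u1]=1
    z=C[...,2]; m1=m&(h[...,0]>12)&(h[...,0]<32)&(h[...,1]>60)&(z>.08)&(z<.14)
    p=C[m1]; print(n,m1.sum(),p.mean(0),np.percentile(p,[5,95],axis=0),cv2.minAreaRect((p[:,:2]*1000).astype(np.float32)))
    m2=m&(z>.012)&(z<.026)&(h[...,1]<80); p=C[m2]; print("rest",m2.sum(),cv2.minAreaRect((p[:,:2]*1000).astype(np.float32)),np.percentile(p,[5,95],axis=0))
cv2.imwrite("pics/t2.png",cv2.resize(np.hstack([t["img"][185:265,130:230],s["img"][120:200,210:310]]),(800,320),interpolation=2)[...,::-1])
go([.479,.2837,.087],79.5)
E
```

```text
top 139 [0.4838 0.2785 0.1155] [[0.4359 0.2665 0.0934]
 [0.531  0.2899 0.1259]] ((478.95849609375, 282.1636962890625), (22.982938766479492, 110.00042724609375), 83.32115173339844)
rest 295 ((469.60235595703125, 252.71658325195312), (42.66019058227539, 146.14529418945312), 77.67098236083984) [[0.402  0.2268 0.0135]
 [0.5308 0.2646 0.0247]]
side 282 [0.4812 0.2761 0.1119] [[0.4281 0.2609 0.0926]
 [0.5328 0.2944 0.1264]] ((480.72833251953125, 281.7124938964844), (37.949623107910156, 118.20271301269531), 80.31925201416016)
rest 190 ((507.6145324707031, 438.1827392578125), (433.0621032714844, 140.32676696777344), 79.44194793701172) [[0.4092 0.2238 0.0136]
 [0.5512 0.6122 0.0243]]
d mm [-1.3 -1.3  0.2] twist 0.0007 pos [0.4779 0.2853 0.0872] yaw 79.54 F [-0.2 -0.3 -0.9] M [-0.06  0.04 -0.04] open -0.0002071041914543699 t 2.4167
```

View pics/t2.png

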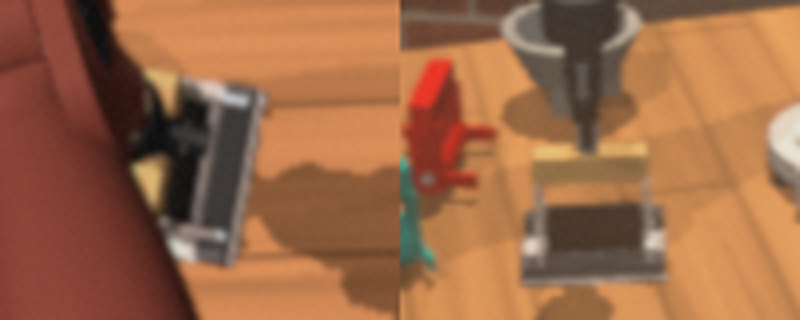

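```bash
python3 - <<'E'
from h import *
np.set_printoptions(precision=4,suppress=True)
def proj(c,X):
    p=c["R"]@np.array(X)+c["t"]; x,y=p[:2]/p[2]; s=1+c["k1"]*(x*x+y*y); return np.array([c["fx"]*x*s+c["cx"],c["fy"]*y*s+c["cy"]]).round(1)
for n in ["top","side"]:
    c=camera(n); C=cloud(c); print(n,"tcp",proj(c,[.478,.2853,.087]),"cam at",-np.array(c["R"]).T@c["t"])
    print(" griptop",proj(c,[.479,.2837,.122]), "rest centre z.02",proj(c,[.475,.275,.02]), "base",proj(c,[0,0,0]))
    if n=="side":
        for v in range(134,172,2): print(v,c["img"][v,256],C[v,256],"|",c["img"][v,248],C[v,248])
E
```

```text
top tcp [169.4 222.1] cam at [ 0.2206 -0.0503  1.7927]
 griptop [167.7 220.2] rest centre z.02 [176.5 225.8] base [263.9 370.7]
side tcp [257.  165.2] cam at [ 0.2521 -1.2834  0.965 ]
 griptop [256.8 157.8] rest centre z.02 [257.6 180.5] base [138.7 242.2]
134 [68 55 47] [0.4772 0.2549 0.2406] | [119 107  92] [0.4874 0.5814 0.0916]
136 [86 77 70] [0.4759 0.2492 0.235 ] | [100  88  75] [0.4887 0.5967 0.0742]
138 [89 79 70] [0.4745 0.2427 0.2297] | [99 87 76] [0.4876 0.5934 0.0656]
140 [90 79 72] [0.4728 0.2347 0.2252] | [97 85 74] [0.4891 0.6112 0.0467]
142 [91 80 71] [0.472  0.2325 0.2179] | [104  90  78] [0.4884 0.6113 0.0361]
144 [83 73 64] [0.4702 0.2228 0.2143] | [108  93  79] [0.4874 0.6087 0.027 ]
146 [73 58 49] [0.4702 0.2261 0.2042] | [111  93  78] [0.4884 0.6221 0.0097]
148 [70 56 47] [0.4719 0.2413 0.1879] | [123  98  76] [0.4873 0.6192 0.0005]
150 [71 56 45] [0.4733 0.2542 0.1726] | [146 100  64] [0.4835 0.5939 0.0027]
152 [73 58 48] [0.4758 0.2756 0.1527] | [146 101  62] [ 0.4814  0.5827 -0.0021]
154 [74 60 51] [0.4753 0.2753 0.1439] | [149 103  63] [ 0.4779  0.5598 -0.0007]
156 [81 68 55] [0.4745 0.2732 0.1361] | [218 165  98] [0.4737 0.5312 0.0039]
158 [139 111  81] [0.4743 0.2752 0.126 ] | [230 185 113] [0.4434 0.2883 0.1235]
160 [153 117  74] [0.474  0.2769 0.116 ] | [171 130  83] [0.4414 0.276  0.121 ]
162 [146 112  70] [0.4726 0.2706 0.1103] | [147 111  72] [0.4417 0.2835 0.1078]
164 [150 114  72] [0.4731 0.2778 0.0971] | [148 112  71] [0.4409 0.2826 0.0992]
166 [185 129  78] [0.4945 0.4327 0.0009] | [179 124  76] [0.4591 0.4388 0.0026]
168 [192 130  78] [ 0.4916  0.4163 -0.0001] | [206 138  83] [ 0.4571  0.4279 -0.0014]
170 [174 119  72] [ 0.4891  0.4025 -0.0023] | [190 130  80] [ 0.4543  0.41   -0.0014]
```

```bash
python3 -m inch '[[0,0,-5,0,-1],[0,0,-10,0,-1],[0,0,-15,0,-1],[0,0,-15,0,-1]]' 
python3 - <<'E'
from h import *
t=camera("top");s=camera("side")
cv2.imwrite("pics/t3.png",cv2.resize(np.hstack([t["img"][185:265,130:230],s["img"][110:190,210:310]]),(800,320),interpolation=2)[...,::-1])
go([.479,.2837,.087],79.5); print(arm.state()["finger_force"])
E
```

```text
t: 2.85
tool_pos: [0.4778, 0.2852, 0.1334]
tcp_rot: [-0.0, 0.091, 0.996, 0.0]
force: [-0.3, -0.0, -0.1]
opening: 0.0003
finger_force: 0.0
d mm [ 0.5 -2.3 48.9] twist 0.0007 pos [0.4797 0.2858 0.1359] yaw 79.54 F [1.4 0.4 0. ] M [-0.02 -0.02  0.01] open 1.5631749117065683e-06 t 2.95
0.0
```

View pics/t3.png

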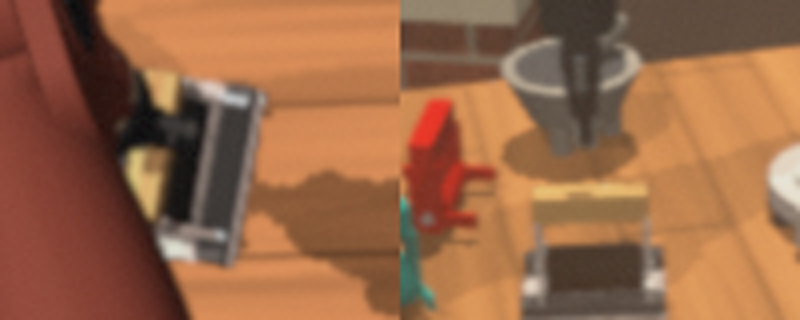

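The fingers now hang clear above the grip. Their visible tip is at crop (587,145), which looks higher than the stated TCP height. I measure the tip directly.

```bash
python3 - <<'E'
from h import *
np.set_printoptions(precision=4,suppress=True)
c=camera("side"); C=cloud(c)
for v in range(112,152,2):
    r=[(u,C[v,u]) for u in range(246,268) if abs(C[v,u][0]-.478)<.06 and .2<C[v,u][1]<.34 and C[v,u][2]>.128]
    if r: A=np.array([q for _,q in r]); print(v,r[0][0],r[-1][0],"x",A[:,0].min().round(4),A[:,0].max().round(4),"y,z",np.median(A[:,1:],0))
print(c["img"][144,248:268].mean(1).round(), C[144,248:268,1])
t=camera("top");T=cloud(t);m=(abs(T[...,0]-.478)<.08)&(abs(T[...,1]-.285)<.08)&(T[...,2]>.128)&(T[...,2]<.2);p=T[m];print(m.sum(),p[:40])
go([.478,.2855,.087]); print(arm.state()["joint_pos"])
E
```

```text
112 246 264 x 0.4466 0.5149 y,z [0.2536 0.331 ]
114 246 264 x 0.4461 0.5148 y,z [0.2547 0.3232]
116 246 264 x 0.4454 0.5141 y,z [0.2544 0.3155]
118 246 262 x 0.446 0.5043 y,z [0.2538 0.3079]
120 251 260 x 0.4615 0.5013 y,z [0.2537 0.2997]
122 251 260 x 0.4649 0.5007 y,z [0.2545 0.2912]
124 250 260 x 0.4581 0.4958 y,z [0.2553 0.2826]
126 251 260 x 0.4615 0.4946 y,z [0.2516 0.2749]
128 251 259 x 0.4618 0.4923 y,z [0.2534 0.2676]
130 252 259 x 0.4645 0.4912 y,z [0.2617 0.2546]
132 252 259 x 0.4586 0.491 y,z [0.2262 0.2634]
134 253 259 x 0.462 0.4947 y,z [0.2313 0.2526]
136 253 259 x 0.4628 0.4927 y,z [0.2388 0.2403]
138 253 259 x 0.4631 0.4879 y,z [0.2525 0.2251]
140 254 259 x 0.4716 0.4899 y,z [0.2723 0.2061]
142 254 259 x 0.4709 0.4909 y,z [0.2737 0.1974]
144 254 259 x 0.471 0.4895 y,z [0.2756 0.1876]
146 254 259 x 0.4702 0.4904 y,z [0.2767 0.1781]
[92. 96. 96. 94. 88. 91. 88. 70. 60. 64. 81. 90. 87. 86. 87. 90. 87. 85.
 87. 95.] [0.62   0.6064 0.6132 0.5942 0.6071 0.6167 0.284  0.2767 0.2744 0.2777
 0.2711 0.2737 0.6327 0.6502 0.6357 0.6418 0.6431 0.6392 0.6328 0.6306]
10 [[0.532  0.2724 0.128 ]
 [0.522  0.2719 0.1305]
 [0.5063 0.2719 0.1302]
 [0.4715 0.2783 0.1753]
 [0.4677 0.2832 0.1814]
 [0.4665 0.2787 0.1882]
 [0.4681 0.2779 0.1773]
 [0.4599 0.2908 0.1292]
 [0.4567 0.2816 0.1281]
 [0.4502 0.2932 0.1325]]
d mm [ 0.5 -0.  45.9] twist None pos [0.4784 0.2854 0.1329] yaw 79.54 F [-1.3 -0.9 -0.5] M [0.05 0.04 0.01] open -0.00012025828958733794 t 3.05
[ 0.3031 -0.0319 -0.1546  1.4467  0.0001  0.4857]
```

The true fingertip is at z≈0.174 while the state reads 0.133. So the state's TCP z is about 41 mm low, which explains shutting just above the grip top. Horizontally it agrees. I'll use reading = true − 0.041 and grasp again.

```bash
python3 -m inch '[[0,0,0,0,1],[0,0,0,0,1],[0,0,0,0,1],[0,0,0,0,1],[0,0,15,0,1],[0,0,20,0,1],[0,0,20,0,1],[0,0,15,0,1],[0,0,10,0,1],[0,0,6,0,1],[0,0,0,0,1]]' 60
python3 - <<'E'
from h import *
go([.478,.2855,.046])
E
```

```text
t: 3.97
tool_pos: [0.4772, 0.285, 0.045]
tcp_rot: [-0.001, 0.091, 0.996, -0.0]
force: [0.5, 0.2, -0.1]
opening: 0.085
finger_force: 0.0
d mm [-0.7  0.6 -1. ] twist None pos [0.4772 0.285  0.045 ] yaw 79.54 F [ 0.5  0.2 -0.1] M [ 0.02 -0.08 -0.01] open 0.08503132630817742 t 3.9667
```

```bash
python3 -m inch '[[0,0,0,0,0.2],[0,0,0,0,0],[0,0,0,0,-0.3],[0,0,0,0,-1],[0,0,0,0,-1],[0,0,0,0,-1],[0,0,0,0,-1]]' 30
python3 -m inch '[[0,0,0,0,-1],[0,0,0,0,-1],[0,0,0,0,-1]]' 100
python3 - <<'E'
from h import *
go([.478,.2855,.046])
E
```

```text
t: 4.55
tool_pos: [0.4786, 0.2859, 0.0469]
tcp_rot: [0.001, 0.091, 0.996, 0.001]
force: [1.0, 4.1, 2.7]
opening: 0.0275
finger_force: 38.3
t: 4.8
tool_pos: [0.4786, 0.2859, 0.0471]
tcp_rot: [0.001, 0.091, 0.996, 0.001]
force: [0.9, 5.5, 5.5]
opening: 0.027
finger_force: 98.0
d mm [ 0.5 -0.5  1.1] twist None pos [0.4786 0.2859 0.0471] yaw 79.55 F [0.9 5.5 5.5] M [ 0.86 -0.12 -0.02] open 0.027042607316221306 t 4.8
```

```bash
python3 -m inch '[[0,0,-4,0,-1],[0,0,-12,0,-1],[0,0,-16,0,-1],[0,0,-16,0,-1],[0,0,-12,-0.05,-1],[0,0,-4,-0.09,-1],[0,0,0,-0.09,-1],[0,0,0,-0.085,-1],[0,0,0,0,-1],[0,0,0,0,-1]]'
python3 - <<'E'
from h import *
go([.5418,-.1157,.11],97.6)
t=camera("top");s=camera("side")
cv2.imwrite("pics/t4.png",cv2.resize(np.hstack([t["img"][185:265,130:230],s["img"][110:190,210:310]]),(800,320),interpolation=2)[...,::-1])
E
```

```text
t: 5.63
tool_pos: [0.4774, 0.2848, 0.11]
tcp_rot: [-0.001, -0.065, 0.998, -0.0]
force: [-0.4, 0.2, -5.3]
opening: 0.0268
finger_force: 98.9
d mm [-1.210e+01 -4.055e+02  2.000e-01] twist -0.0031 pos [0.4774 0.2848 0.11  ] yaw 97.42 F [-0.4  0.2 -5.3] M [ 0.03 -0.01 -0.03] open 0.026774907291133427 t 5.6333
```

View pics/t4.png

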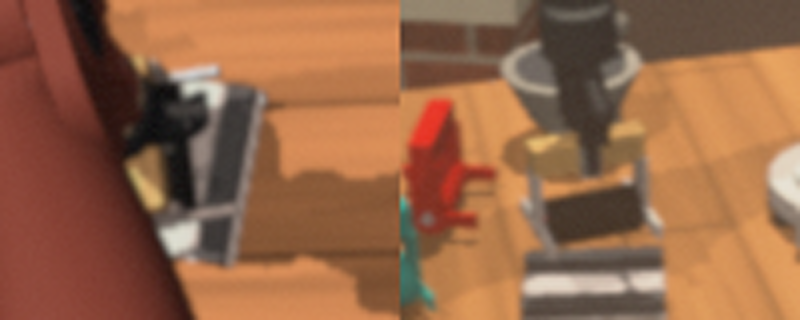

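The roller is lifted in the jaws, gripped near the middle of the bar, and weighs about 5.3 N. Now to the board.

```bash
python3 -m inch '[[-1,-20,0,-0.003,-1],[-1,-35,0,0,-1],[-1,-36,0,0,-1],[-1,-36,0,0,-1],[-1,-36,0,0,-1],[-1,-36,0,0,-1],[-1,-36,0,0,-1],[-1,-36,0,0,-1],[-1,-36,0,0,-1],[-1,-36,0,0,-1],[-1,-36,0,0,-1],[-1,-26,0,0,-1]]'
python3 -m inch '[[0,0,5,0,-1],[0,0,10,0,-1],[0,0,5,0,-1],[0,0,0,0,-1]]'
python3 - <<'E'
from h import *
go([.5418,-.1157,.09],97.6)
t=camera("top");s=camera("side")
cv2.imwrite("pics/t5.png",cv2.resize(np.hstack([t["img"][170:250,230:330],s["img"][160:240,240:340]]),(800,320),interpolation=2)[...,::-1])
E
```

```text
t: 6.73
tool_pos: [0.5444, -0.1175, 0.1101]
tcp_rot: [-0.0, -0.066, 0.998, -0.0]
force: [0.9, -0.5, -6.1]
opening: 0.0268
finger_force: 100.0
t: 7.07
tool_pos: [0.5431, -0.1129, 0.088]
tcp_rot: [-0.001, -0.068, 0.998, 0.001]
force: [-0.7, -0.2, -5.9]
opening: 0.0269
finger_force: 100.7
d mm [ 1.6 -2.6 -2. ] twist 0.0029 pos [ 0.5431 -0.1129  0.088 ] yaw 97.77 F [-0.7 -0.2 -5.9] M [0.07 0.05 0.02] open 0.026858298707038694 t 7.0667
```

View pics/t5.png

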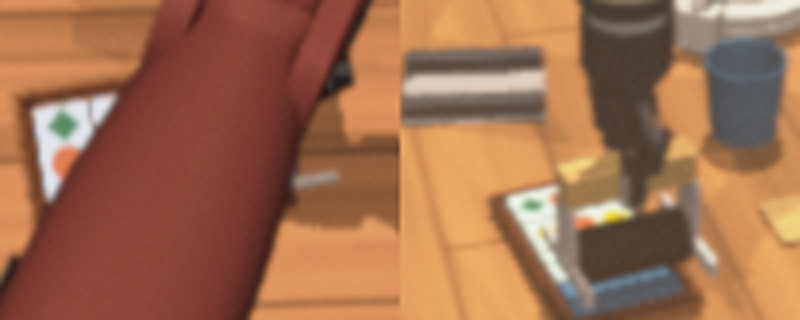

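The side view shows the drum above the blue tile, centred across the board and square to it. Now I lower gently until it touches, and check the grip position from the side camera.

```bash
python3 -m inch '[[1,-1,4,0,-1],[0.5,-1,4,0,-1],[0,0,3,0,-1],[0,0,0,0,-1]]'
python3 - <<'E'
from h import *
go([.5418,-.1157,.075],97.6)
c=camera("side");C=cloud(c);h=cv2.cvtColor(c["img"],cv2.COLOR_RGB2HSV);z=C[...,2]
m=(z>.115)&(z<.17)&(abs(C[...,0]-.542)<.09)&(abs(C[...,1]+.115)<.05)&(h[...,0]>10)&(h[...,0]<30)&(h[...,1]>70)
p=C[m];print(m.sum(),p.mean(0),cv2.minAreaRect((p[:,:2]*1000).astype(np.float32)),np.percentile(p[:,2],[3,97]))
u=np.array([-np.cos(np.radians(7.6)),-np.sin(np.radians(7.6))]);a=p[:,:2]@u;print("across span rel board c",(a-np.array([.5326,-.033])@u).min(),(a-np.array([.5326,-.033])@u).max())
E
```

```text
t: 7.5
tool_pos: [0.5428, -0.1163, 0.0783]
tcp_rot: [-0.0, -0.068, 0.998, 0.0]
force: [0.0, -0.1, -5.5]
opening: 0.0271
finger_force: 100.7
d mm [0.9 0.7 3.3] twist 0.0028 pos [ 0.5428 -0.1163  0.0783] yaw 97.76 F [ 0.  -0.1 -5.5] M [-0.    0.02  0.04] open 0.027105053737268153 t 7.5
377 [ 0.53982379 -0.12804285  0.14418053] ((544.4586181640625, -124.04927062988281), (81.88331604003906, 120.82722473144531), 77.50399017333984) [0.12225747 0.16767871]
across span rel board c -0.0613785036707758 0.05828478624028266
```

```bash
python3 -m inch '[[0,0,1.5,0,-1],[0,0,1.5,0,-1],[0,0,1,0,-1],[0,0,0,0,-1]]'; python3 -m inch '[[0,0,1,0,-1],[0,0,1,0,-1],[0,0,0,0,-1]]'; python3 -m inch '[[0,0,1,0,-1],[0,0,0,0,-1]]'
```

```text
t: 7.88
tool_pos: [0.5432, -0.1166, 0.075]
tcp_rot: [-0.0, -0.068, 0.998, 0.0]
force: [-0.5, 0.8, -5.8]
opening: 0.0269
finger_force: 100.7
t: 8.13
tool_pos: [0.5432, -0.1166, 0.073]
tcp_rot: [-0.0, -0.068, 0.998, 0.0]
force: [-0.8, 0.4, -5.1]
opening: 0.0268
finger_force: 100.7
t: 8.3
tool_pos: [0.5432, -0.1166, 0.072]
tcp_rot: [-0.0, -0.068, 0.998, 0.0]
force: [0.1, -0.1, -5.8]
opening: 0.0266
finger_force: 100.7
```

```bash
for i in 1 2 3; do :; done; python3 -m inch '[[0,0,1,0,-1],[0,0,1,0,-1],[0,0,0,0,-1]]'; python3 -m inch '[[0,0,1,0,-1],[0,0,0,0,-1]]'; python3 -m inch '[[0,0,1,0,-1],[0,0,0,0,-1]]'
```

```text
t: 8.55
tool_pos: [0.5431, -0.1166, 0.0699]
tcp_rot: [-0.0, -0.068, 0.998, 0.0]
force: [0.6, -0.5, -6.1]
opening: 0.0268
finger_force: 100.7
t: 8.72
tool_pos: [0.5432, -0.1166, 0.069]
tcp_rot: [-0.0, -0.068, 0.998, 0.0]
force: [1.2, -0.3, -5.5]
opening: 0.0268
finger_force: 100.7
t: 8.88
tool_pos: [0.5432, -0.1166, 0.068]
tcp_rot: [-0.0, -0.068, 0.998, 0.0]
force: [-0.2, 0.4, -5.2]
opening: 0.0268
finger_force: 100.7
```

```bash
python3 -m inch '[[0,0,1,0,-1],[0,0,0,0,-1]]'|sed -n 2,4p; python3 -m inch '[[0,0,1,0,-1],[0,0,0,0,-1]]'|sed -n 2,4p;python3 -m inch '[[0,0,0.7,0,-1],[0,0,0,0,-1]]'|sed -n 2,4p
```

```text
tool_pos: [0.5432, -0.1166, 0.067]
tcp_rot: [-0.0, -0.068, 0.998, 0.0]
force: [-0.7, 0.5, -6.2]
tool_pos: [0.5433, -0.1167, 0.0664]
tcp_rot: [0.0, -0.068, 0.998, -0.0]
force: [-0.5, -0.3, -4.7]
tool_pos: [0.5434, -0.1168, 0.0661]
tcp_rot: [0.0, -0.068, 0.998, -0.0]
force: [-2.4, -0.1, 0.0]
```

```bash
python3 -m inch '[[0,0,0.7,0,-1],[0,0,0.7,0,-1],[0,0,0,0,-1]]'|sed -n 2,4p; python3 -m inch '[[0,0,0.7,0,-1],[0,0,0.7,0,-1],[0,0,0,0,-1]]'|sed -n 2,4p
```

```text
tool_pos: [0.5434, -0.1167, 0.0643]
tcp_rot: [0.0, -0.068, 0.998, -0.0]
force: [-1.9, -0.7, 1.8]
tool_pos: [0.5435, -0.1168, 0.0633]
tcp_rot: [0.0, -0.068, 0.998, -0.0]
force: [-2.5, -1.3, 6.6]
```

```bash
python3 -m inch '[[0,0,0.5,0,-1],[0,0,0,0,-1]]'|sed -n 2,4p
```

```text
tool_pos: [0.5436, -0.1169, 0.0632]
tcp_rot: [0.0, -0.068, 0.998, -0.0]
force: [-3.6, -1.0, 9.6]
```

Contact came at a reading of 0.0668. The tile sank at about 8 N and is home at 0.0632 with about 15 N. Now I roll.

```bash
python3 -m inch '[[0,2,0,0,-1],[0,3,0,0,-1],[0,3,0,0,-1],[0,3,0,0,-1]]'|sed -n 2,4p;python3 -m inch '[[0,3,0,0,-1],[0,3,0,0,-1],[0,3,0,0,-1]]'|sed -n 2,4p
```

```text
tool_pos: [0.542, -0.106, 0.063]
tcp_rot: [0.0, -0.068, 0.998, -0.0]
force: [-2.7, -1.2, 8.5]
tool_pos: [0.5407, -0.097, 0.0628]
tcp_rot: [0.0, -0.068, 0.998, -0.0]
force: [-3.5, -0.3, 7.7]
```

```bash
python3 -m inch '[[0,3,0.15,0,-1],[0,3,0.15,0,-1],[0,3,0.1,0,-1],[0,3,0.1,0,-1]]'|sed -n 2,4p;python3 -m inch '[[0,3,0.06,0,-1],[0,3,0.06,0,-1],[0,3,0.06,0,-1]]'|sed -n 2,4p
```

```text
tool_pos: [0.5393, -0.086, 0.0627]
tcp_rot: [0.0, -0.067, 0.998, -0.001]
force: [-4.6, -5.9, 6.5]
tool_pos: [0.538, -0.0766, 0.0624]
tcp_rot: [0.0, -0.067, 0.998, -0.001]
force: [-4.3, -0.8, 6.8]
```

```bash
python3 -m inch '[[0,3,0.15,0,-1],[0,3,0.15,0,-1],[0,3,0.1,0,-1],[0,3,0.06,0,-1]]'|sed -n 2,4p;python3 -m inch '[[0,3,0.06,0,-1],[0,3,0.06,0,-1],[0,3,0.06,0,-1]]'|sed -n 2,4p
```

```text
tool_pos: [0.5364, -0.0644, 0.0622]
tcp_rot: [0.0, -0.068, 0.998, -0.001]
force: [-4.9, -0.9, 10.6]
tool_pos: [0.5351, -0.0554, 0.062]
tcp_rot: [0.0, -0.068, 0.998, -0.0]
force: [-6.1, -0.1, 11.1]
```

```bash
python3 -m inch '[[0.2,3,0.04,0,-1],[0.2,3,0.05,0,-1],[0.2,3,0.05,0,-1],[0.2,3,0.05,0,-1]]'|sed -n 2,4p;python3 -m inch '[[0,3,0.05,0,-1],[0,3,0.05,0,-1],[0,3,0.05,0,-1]]'|sed -n 2,4p
```

```text
tool_pos: [0.5332, -0.0435, 0.0618]
tcp_rot: [0.001, -0.068, 0.998, -0.0]
force: [-2.7, -1.1, 9.3]
tool_pos: [0.5321, -0.0355, 0.0617]
tcp_rot: [0.001, -0.067, 0.998, -0.001]
force: [-2.5, -4.0, 7.0]
```

```bash
python3 -m inch '[[0,3,0.15,0,-1],[0,3,0.1,0,-1],[0,3,0.1,0,-1],[0,3,0.06,0,-1]]'|sed -n 2,4p;python3 -m inch '[[0,3,0.06,0,-1],[0,3,0.06,0,-1],[0,3,0.06,0,-1]]'|sed -n 2,4p
```

```text
tool_pos: [0.5303, -0.0228, 0.0613]
tcp_rot: [0.001, -0.068, 0.998, -0.0]
force: [-4.2, -0.3, 10.3]
tool_pos: [0.5291, -0.0138, 0.0612]
tcp_rot: [0.001, -0.068, 0.998, -0.0]
force: [-3.6, -1.9, 10.1]
```

```bash
python3 -m inch '[[0,3,0.08,0,-1],[0,3,0.06,0,-1],[0,3,0.06,0,-1],[0,3,0.06,0,-1]]'|sed -n 2,4p;python3 -m inch '[[0,3,0.06,0,-1],[0,3,0.06,0,-1],[0,3,0.06,0,-1]]'|sed -n 2,4p
```

```text
tool_pos: [0.5274, -0.0019, 0.0609]
tcp_rot: [0.001, -0.068, 0.998, -0.0]
force: [-3.8, -0.6, 10.7]
tool_pos: [0.5262, 0.0071, 0.0607]
tcp_rot: [0.001, -0.068, 0.998, -0.0]
force: [-5.2, -0.6, 10.4]
```

```bash
python3 -m inch '[[0.1,3,0.07,0,-1],[0.1,3,0.07,0,-1],[0.1,3,0.07,0,-1],[0.1,3,0.07,0,-1]]'|sed -n 2,4p;python3 -m inch '[[0,3,0.06,0,-1],[0,3,0.06,0,-1],[0,3,0.06,0,-1]]'|sed -n 2,4p
```

```text
tool_pos: [0.5245, 0.0186, 0.0605]
tcp_rot: [0.001, -0.068, 0.998, -0.001]
force: [-1.7, -0.7, 7.3]
tool_pos: [0.5232, 0.0279, 0.0603]
tcp_rot: [0.001, -0.068, 0.998, -0.0]
force: [-3.0, -0.6, 10.6]
```

```bash
python3 -m inch '[[0,3,0.09,0,-1],[0,3,0.08,0,-1],[0,3,0.07,0,-1],[0,3,0.07,0,-1]]'|sed -n 2,4p;python3 -m inch '[[0,3,0.06,0,-1],[0,3,0.06,0,-1],[0,2,0.06,0,-1],[0,0,0,0,-1]]'|sed -n 2,4p
```

```text
tool_pos: [0.5216, 0.0398, 0.0601]
tcp_rot: [0.001, -0.068, 0.998, -0.0]
force: [-2.9, -0.2, 11.1]
tool_pos: [0.5204, 0.0481, 0.0599]
tcp_rot: [0.001, -0.068, 0.998, -0.0]
force: [-3.8, 0.3, 10.9]
```

The height profile falls in a straight line (0.0632 to 0.0599) at about 16 N throughout, so all four tiles look home on a slope of about −1.1°. Now I lift off and return.

```bash
python3 -m inch '[[0,0,-4,0,-1],[0,0,-12,0,-1],[0,0,-18,0,-1],[0,0,-14,0.05,-1],[0,0,-5,0.085,-1],[0,0,0,0.09,-1],[0,0,0,0.09,-1],[0,0,0,0,-1]]'
python3 - <<'E'
from h import *
go([.4786,.2859,.110],79.55)
t=camera("side");C=cloud(t)
u=np.array([-.1323,.9912]);w=np.array([-.9912,-.1323])
for x in (-72,-24,24,72):
    q=np.array([.5326,-.033])+u*x/1000; d=C[...,:2]-q; m=(abs(d@u)<.014)&(abs(d@w)<.035)&(C[...,2]>.01)&(C[...,2]<.045); print(x,m.sum(),np.median(C[m][:,2]))
E
```

```text
t: 15.47
tool_pos: [0.5195, 0.0478, 0.1117]
tcp_rot: [-0.0, 0.092, 0.996, 0.0]
force: [-0.8, -0.5, -5.4]
opening: 0.027
finger_force: 100.8
d mm [ 83.7 226.6   1.8] twist -0.0012 pos [0.5195 0.0478 0.1117] yaw 79.48 F [-0.8 -0.5 -5.4] M [-0.01  0.03 -0.01] open 0.027030114717609997 t 15.4667
-72 107 0.02242283915089253
-24 91 0.021785508615796322
24 84 0.02115978114502578
72 75 0.02026458831833611
```

```bash
python3 -m inch '[[6,18,0,0,-1],[11,30,0,0,-1],[12,32,0,0,-1],[12,32,0,0,-1],[12,32,0,0,-1],[12,32,0,0,-1],[10.7,28,0,0,-1],[8,22.6,0,0,-1],[0,0,0,0,-1],[0,0,0,0,-1]]'
python3 - <<'E'
from h import *
go([.4786,.2859,.0475],79.55)
E
```

```text
t: 16.35
tool_pos: [0.477, 0.2867, 0.1113]
tcp_rot: [-0.0, 0.087, 0.996, -0.0]
force: [0.9, -0.5, -5.0]
opening: 0.0269
finger_force: 101.5
d mm [-1.7 -0.5 63.8] twist 0.0082 pos [0.477  0.2867 0.1113] yaw 80.02 F [ 0.9 -0.5 -5. ] M [-0.02  0.02 -0.  ] open 0.02687278671451557 t 16.35
```

```bash
python3 -m inch '[[-1.7,0,8,0.008,-1],[0,0,18,0,-1],[0,0,16,0,-1],[0,0,8,0,-1],[0,0,5,0,-1],[0,0,3,0,-1],[0,0,1,0,-1],[0,0,0,0,-1]]'
python3 - <<'E'
from h import *
go([.4786,.2859,.0475],79.55)
E
```

```text
t: 17.02
tool_pos: [0.4799, 0.2852, 0.0531]
tcp_rot: [0.0, 0.094, 0.996, 0.0]
force: [0.2, -0.2, -5.5]
opening: 0.0269
finger_force: 101.4
d mm [1.4 0.4 5.6] twist -0.0054 pos [0.4799 0.2852 0.0531] yaw 79.24 F [ 0.2 -0.2 -5.5] M [-0.06  0.04 -0.05] open 0.02689297816961825 t 17.0167
```

```bash
python3 -m inch '[[0.5,0.4,1.5,-0.003,-1],[0.5,0,1.5,0,-1],[0,0,1,0,-1],[0,0,0,0,-1]]';python3 -m inch '[[0,0,1,0,-1],[0,0,0.5,0,-1],[0,0,0,0,-1]]'
```

```text
t: 17.35
tool_pos: [0.4785, 0.286, 0.0485]
tcp_rot: [0.0, 0.092, 0.996, 0.0]
force: [-0.0, 0.5, -5.2]
opening: 0.0271
finger_force: 101.4
t: 17.6
tool_pos: [0.4786, 0.286, 0.0472]
tcp_rot: [0.0, 0.092, 0.996, 0.0]
force: [-0.5, 0.6, -4.4]
opening: 0.0267
finger_force: 101.5
```

```bash
python3 -m inch '[[0,0,0.6,0,-1],[0,0,0,0,-1],[0,0,0,0,-1]]'
```

```text
t: 17.85
tool_pos: [0.4786, 0.2861, 0.047]
tcp_rot: [0.0, 0.092, 0.996, 0.0]
force: [-2.4, 0.8, 1.7]
opening: 0.0268
finger_force: 102.0
```

Seated on the rails: the reading is 0.047 as before, and the weight is carried. Now I release, rise and look.

```bash
python3 -m inch '[[0,0,0,0,-0.3],[0,0,0,0,-0.1],[0,0,0,0,0.3],[0,0,0,0,1],[0,0,0,0,1],[0,0,0,0,1],[0,0,-10,0,1],[0,0,-20,0,1],[0,0,-30,0,1],[0,0,-30,0,1],[0,0,-30,0,1],[0,0,0,0,1]]' 20
python3 - <<'E'
from h import *
c=camera("side");C=cloud(c);h=cv2.cvtColor(c["img"],cv2.COLOR_RGB2HSV);z=C[...,2]
m=(z>.08)&(z<.14)&(abs(C[...,0]-.478)<.09)&(abs(C[...,1]-.285)<.05)&(h[...,0]>10)&(h[...,0]<30)&(h[...,1]>60)
p=C[m];print(m.sum(),p.mean(0),cv2.minAreaRect((p[:,:2]*1000).astype(np.float32)),np.percentile(p[:,2],[3,97]))
cv2.imwrite("pics/t6.png",cv2.resize(c["img"][110:190,210:310],(750,600),interpolation=2)[...,::-1])
# key target: reading frame
go([.4555,-.3455,.15],77)
E
```

```text
t: 18.85
tool_pos: [0.4813, 0.2868, 0.174]
tcp_rot: [0.004, 0.092, 0.996, 0.002]
force: [0.2, 0.6, -0.4]
opening: 0.0856
finger_force: 0.0
290 [0.48072242 0.27565705 0.11102186] ((481.002197265625, 282.2828063964844), (43.41321563720703, 117.69481658935547), 80.58769226074219) [0.09010943 0.12465212]
d mm [ -91.1 -626.    19.6] twist 0.0424 pos [0.4806 0.2866 0.1711] yaw 79.43 F [0.1 0.6 0.3] M [0.01 0.   0.03] open 0.08541999953757919 t 18.9
```

View pics/t6.png

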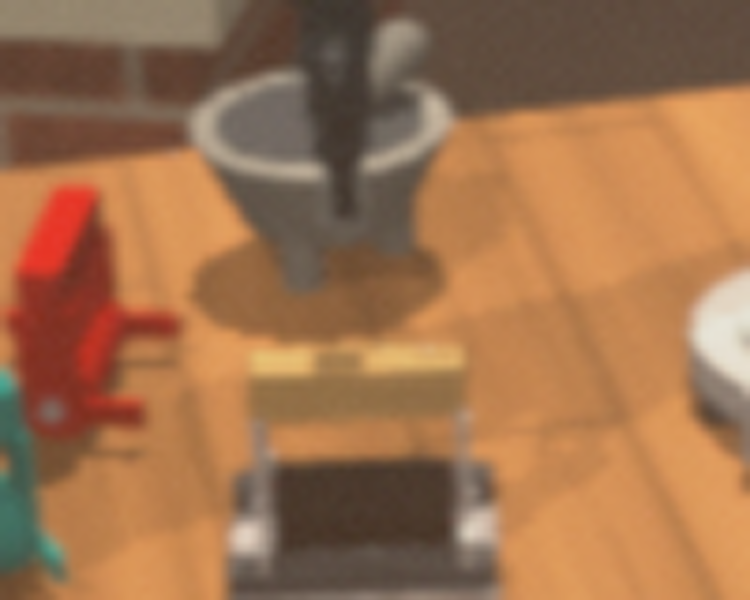

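The roller stands upright on both rails, released, at the same pose as at the start. Now the timer key, with the fingers shut.

```bash
python3 -m inch '[[-3,-20,0,0,1],[-5.4,-37,0,0,0],[-5.4,-37,0,0,-1],[-5.4,-37,0,0,-1],[-5.4,-37,0,0,-1],[-5.4,-37,0,0,-1],[-5.4,-37,0,0,-1],[-5.4,-37,0,0,-1],[-5.4,-37,0,0,-1],[-5.4,-37,0,0,-1],[-5.4,-37,0,0,-1],[-5.4,-37,0,0,-1]]' 40
python3 -m inch '[[-5.4,-37,0,0,-1],[-5.4,-37,0,0,-1],[-5.4,-37,0,0,-1],[-5.4,-37,0,0,-1],[-5.4,-37,0,0,-1],[-2,-14,0,0,-1],[0,0,0,0,-1],[0,0,0,0,-1],[0,0,0,0,-1]]'
python3 - <<'E'
from h import *
go([.4555,-.3455,-.006])
E
```

```text
t: 19.9
tool_pos: [0.4608, -0.1469, 0.1661]
tcp_rot: [-0.0, 0.092, 0.996, 0.0]
force: [0.4, -0.2, 0.6]
opening: -0.0001
finger_force: 0.0
t: 20.65
tool_pos: [0.4534, -0.345, 0.1662]
tcp_rot: [-0.0, 0.092, 0.996, 0.001]
force: [-0.3, -0.4, -0.5]
opening: -0.0003
finger_force: 0.0
d mm [ -2.2  -0.3 172.2] twist None pos [ 0.4534 -0.345   0.1662] yaw 79.45 F [-0.3 -0.4 -0.5] M [-0.01 -0.01 -0.01] open -0.0003151258430761636 t 20.65
```

```bash
python3 -m inch '[[-2,0,15,0,-1],[0,0,30,0,-1],[0,0,35,0,-1],[0,0,35,0,-1],[0,0,25,0,-1],[0,0,12,0,-1],[0,0,5,0,-1],[0,0,0,0,-1]]'
python3 - <<'E'
from h import *
go([.4555,-.3455,-.008])
c=camera("side");cv2.imwrite("pics/t7.png",cv2.resize(c["img"][235:315,240:340],(750,600),interpolation=2)[...,::-1])
E
```

```text
t: 21.32
tool_pos: [0.4556, -0.3456, 0.0094]
tcp_rot: [-0.0, 0.092, 0.996, 0.0]
force: [0.9, -0.2, 0.3]
opening: 0.0001
finger_force: 0.0
d mm [ 0.1  0.1 17.4] twist None pos [ 0.4556 -0.3456  0.0094] yaw 79.48 F [ 0.9 -0.2  0.3] M [-0.01 -0.02  0.02] open 5.947175504165362e-05 t 21.3167
```

View pics/t7.png

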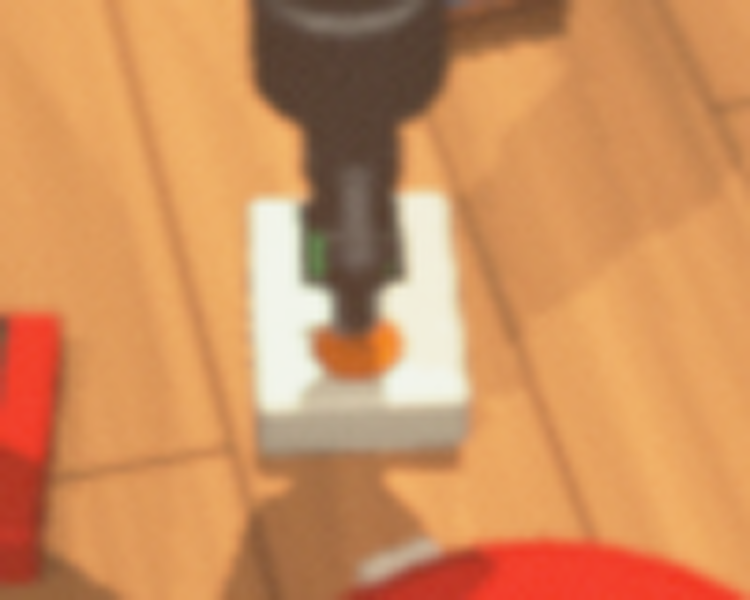

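The shut fingertips at crop (355,330) hover just above the middle of the orange key (355,348). I lower in small steps.

```bash
python3 -m inch '[[0,0,3,0,-1],[0,0,3,0,-1],[0,0,3,0,-1],[0,0,0,0,-1]]'|sed -n 2,4p;python3 -m inch '[[0,0,1.5,0,-1],[0,0,1.5,0,-1],[0,0,0,0,-1]]'|sed -n 2,4p;python3 -m inch '[[0,0,1,0,-1],[0,0,0,0,-1]]'|sed -n 2,4p
```

```text
tool_pos: [0.4555, -0.3467, 0.0004]
tcp_rot: [0.0, 0.092, 0.996, -0.0]
force: [-0.0, -0.1, -0.2]
tool_pos: [0.4553, -0.3465, -0.0028]
tcp_rot: [-0.0, 0.092, 0.996, 0.0]
force: [-0.1, -0.5, 0.2]
tool_pos: [0.4555, -0.3466, -0.0035]
tcp_rot: [0.0, 0.092, 0.996, 0.0]
force: [-1.0, 1.1, 1.8]
```

```bash
python3 -m inch '[[0,0,1,0,-1],[0,0,1,0,-1],[0,0,0,0,-1]]'|sed -n 2,4p
```

```text
tool_pos: [0.4555, -0.3467, -0.0046]
tcp_rot: [0.0, 0.092, 0.996, -0.0]
force: [-3.2, 2.1, 10.0]
```

10 N. I hold it, then retreat.

```bash
python3 -m inch '[[0,0,0,0,-1],[0,0,0,0,-1],[0,0,0,0,-1],[0,0,0,0,-1],[0,0,0,0,-1],[0,0,0,0,-1],[0,0,0,0,-1]]'|sed -n 1,4p; python3 -m inch '[[0,0,-5,0,-1],[0,0,-15,0,-1],[0,0,-30,0,-1],[0,0,-30,0,-1],[0,0,-20,0,-1],[0,0,0,0,-1],[0,0,0,0,-1],[0,0,0,0,-1],[0,0,0,0,-1]]'
python3 - <<'E'
from h import *
c=camera("top");C=cloud(c);z=C[...,2]
m=(z>.08)&(z<.14)&(abs(C[...,0]-.478)<.09)&(abs(C[...,1]-.285)<.05);p=C[m];print(p.mean(0),cv2.minAreaRect((p[:,:2]*1000).astype(np.float32)))
u=np.array([-.1323,.9912]);w=np.array([-.9912,-.1323])
for x in (-72,-24,24,72):
    q=np.array([.5286,-.030])+u*x/1000; d=C[...,:2]-q; m=(abs(d@u)<.014)&(abs(d@w)<.035)&(z>.01)&(z<.045); print(x,m.sum(),np.median(z[m]))
E
```

```text
t: 22.95
tool_pos: [0.4555, -0.3467, -0.0046]
tcp_rot: [0.0, 0.092, 0.996, -0.0]
force: [-3.5, 3.4, 10.0]
t: 23.7
tool_pos: [0.4549, -0.3459, 0.0929]
tcp_rot: [-0.001, 0.092, 0.996, 0.001]
force: [-0.2, 0.6, -0.4]
opening: -0.0004
finger_force: 0.0
[0.47557188 0.28297646 0.11698056] ((477.4100646972656, 284.3042297363281), (33.3585090637207, 115.69660186767578), 79.04590606689453)
-72 176 0.022092418862039616
-24 175 0.021256623781895728
24 179 0.02034692330346279
72 177 0.018780013764113382
```

The tiles lie level along the slope, the roller is on its rest, and the key was held with 10 N for over half a second. I hand in the job.

```bash
python3 -c "
from bench import job
print(job.close_job())"
```

```text
the job is handed in; nothing more can be done
None
```

I handed the job in at about 24 s and was shown no verdict: all four tiles measured fully home after rolling at about 12–17 N, the roller is back upright on its rest and released, and the timer key was held at about 10 N for over half a second.

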